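# Tap-test three pots and log them

### The arm

A 7-joint arm with a two-finger parallel gripper is mounted at the origin on the work surface. World frame = base frame: x ahead of the robot, y to its left, z up, the work surface at z = 0. Lengths are in mm, angles in rad, forces in N, time in s.
With the tool pointing down it reaches from about 400 to 875 mm from the base axis. Payload 19.3 kg.
Tool frame: the origin (TCP) lies at the very end of the fingers, on their centre line; the grasp point (between the pads) lies 19 mm behind it (grip_point_offset is the z of the grasp point in the tool frame, in mm); z points along the fingers, y is the line along which they close (so a half turn about z gives the same grasp; the last joint's range is limited). The gripper opens to 85 mm and grips with 20 to 120 N. Pads are 22 mm wide; open, the fingers measure 114 mm over their backs; the gripper's body (76 mm by 85 mm) begins 54 mm behind the grasp point. The pads swing forward as they close: fully open they stand 13 mm farther back than shut.
Start: joints at [-1.262, 0.521, -0.036, 1.599, 0.021, 1.021, -0.113], TCP at [231.146, 580.677, 231.291] pointing down, gripper open.
Joint ranges: [-2.91, 2.91], [-0.3, 2.13], [-1.5, 1.42], [0.17, 2.43], [-1.26, 4.41], [0.16, 1.93], [-2.52, 2.52]. Speed limits (rad/s): [1.89, 1.89, 2.39, 2.39, 3.01, 3.01, 3.01].

### API

Orientations are given as a 3x3 rotation matrix whose columns are the frame's x, y, z axes.
In Python, from workcell import movep, movel, goto_joints, open_gripper, clamp, wait, inverse_kinematics, read_state, camera, PlanningError, finish_job, grip_point_offset gives the robot as it stands. Calls block until the motion is done:
- movep(position, orientation): joint-space move of the TCP to a pose.
- movel(position, frame=None, max_speed=150, guard=None): straight line of the TCP; frame=None keeps the orientation; max_speed is the mean speed in mm/s. With guard (N) it stops when the force on the tool has changed by that much, and returns True; else False.
- goto_joints(angles): joint-space move.
- open_gripper() and clamp(): open the fingers fully, or close them until they stop; the grip force is fixed at half the most.
- wait(seconds).
- inverse_kinematics(position, orientation): joint angles nearest the present ones, or None.
- read_state(): the state.
- camera(name): name is "scene" or "top" or "wrist"; returns a dict with "image" (480x640x3 uint8, blue, green, red), "range_z" (480x640 float32, mm along the optical axis (not along the pixel's ray), 0 where there is no reading), "fx", "fy", "cx", "cy" (pixels), "cam_to_world" (4x4, takes a point from camera to world coordinates). Camera axes: x right, y up, looking along -z (the intrinsics and any distortion apply to the point x, -y, -z); pixel columns grow to the right and rows downward; lengths in mm; the calibration is good to about 2 mm. A picture is of the moment at which its call begins.
A pose or a line that the arm cannot do raises PlanningError and nothing moves.
- finish_job(): hands the job in; it is judged then, once.
The state is a dict: "time": time; "qpos": joint angles; "qvel": joint speeds; "joint_efforts": joint torques, N m; "eef_pos": TCP position; "tool_rot": TCP orientation; "ft_force": force on the tool from outside, world axes, zero at the start; "torque": the same for the moment, N m; "finger_gap": finger opening in mm; "gripper_force": force on a finger pad.
Only numpy, scipy, OpenCV 4.12 (cv2) and the standard library are available. Lean on these libraries where they do the work, as an engineer would, in place of code of your own. Each camera call takes 0.05 s, during which the arm holds its last target. There are 200 camera calls.

### The job

Check the three pots for cracks by touch: with closed fingertips lightly tap the yellow medallion of the terracotta crock, then that of the blue jar, then that of the grey-green vase. Then press the green key on the inspection counter fully down and let it go. Leave the pots standing where they are, do not lift or shove them, and do not press the red key or disturb the other things.

Things in the scene. Friction and masses are not known exactly. Their poses are not given: they have to be found in the camera images.
- crock: terracotta open straight-walled crock, stands loose on the table, largest diameter 104 mm, height 95 mm, 0.5 to 0.95 kg. Origin at the centre of its underside, z up; its own +x points horizontally out through its medallion.
- crock_medallion: round yellow raised medallion fixed on the outside wall of the crock: an upright disc 28 mm across standing 8 mm proud of it. Origin at the centre of its flat outer face, 60 mm out from the crock's axis and 58 mm above the table; its +x points horizontally straight outward, z up. It faces within 0.7 rad of world +x; nothing over 8 mm high within 60 mm outward.
- jar: glossy blue lidded jar with a small knob on its lid, stands loose on the table, largest diameter 106 mm, height 101 mm, 0.5 to 0.95 kg. Origin at the centre of its underside, z up; its own +x points horizontally out through its medallion.
- jar_medallion: round yellow raised medallion fixed on the outside wall of the jar: an upright disc 28 mm across standing 8 mm proud of it. Origin at the centre of its flat outer face, 61 mm out from the jar's axis and 58 mm above the table; its +x points horizontally straight outward, z up. It faces within 0.7 rad of world +x; nothing over 8 mm high within 60 mm outward.
- vase: squat grey-green open vase with a narrow neck, stands loose on the table, largest diameter 108 mm, height 98 mm, 0.5 to 0.95 kg. Origin at the centre of its underside, z up; its own +x points horizontally out through its medallion.
- vase_medallion: round yellow raised medallion fixed on the outside wall of the vase: an upright disc 28 mm across standing 8 mm proud of it. Origin at the centre of its flat outer face, 62 mm out from the vase's axis and 58 mm above the table; its +x points horizontally straight outward, z up. It faces within 0.7 rad of world +x; nothing over 8 mm high within 60 mm outward.
- counter: fixed grey inspection counter box, 110 (x) by 160 (y) by 45 mm high, with a dark display strip and two round keys on top. Origin at the centre of its underside; x and y along its sides, turned up to 0.3 rad from the world axes.
- pass_key_top (a point): centre of the top face of the round green key (pass) on the counter, 32 mm across, at x -18, y +45 mm in the counter's frame, 67 mm above the table when up.
- pass_key (a joint): travel of the green key: 0 up, 0.006 m fully down; a spring returns it, about 5 N pushes it fully down.
- reject_key_top (a point): centre of the top face of the round red key (reject) on the counter, 32 mm across, at x -18, y -45 mm in the counter's frame, 67 mm above the table when up.
- reject_key (a joint): travel of the red key: 0 up, 0.006 m fully down; a spring returns it, about 5 N pushes it fully down.
- firebrick: pale yellow kiln brick, 75 by 115 by 60 mm, loose bystander; origin on the table under its middle.
- glaze_pot: amber glaze pot with a white cap, 54 mm across, 75 mm high, loose bystander; origin on the table under its middle.
- rib: flat wooden potter's rib, 50 by 100 by 8 mm, loose bystander; origin on the table under its middle.
- brush: brush lying on the table, about 0.2 m long, loose bystander; origin on the table under its middle.
- cup: small unglazed beige cup, 72 mm across, 75 mm high, loose bystander; origin on the table under its middle.
- scraper: flat steel scraper, 45 by 85 by 6 mm, loose bystander; origin on the table under its middle.
Things that resemble listed ones, but are neither listed nor needed, are in the scene too. Leave any purple look-alike of the crock alone.

How it is judged (in metres and radians):
On the way, in this order (a step that is already met when the one before it is completed fails the run):
1. the fingers touch the medallion of the crock (contact force between the fingers and crock_medallion above 0.3 N), for 0.04 s.
2. the fingers touch the medallion of the jar (contact force between the fingers and jar_medallion above 0.3 N), for 0.04 s.
3. the fingers touch the medallion of the vase (contact force between the fingers and vase_medallion above 0.3 N), for 0.04 s.
4. the green key is pressed down (over 4.5 mm) (value of joint pass_key above 0.0045 m), for 0.04 s.
5. the green key is let go (value of joint pass_key below 0.002 m), for 0.1 s.
At the end, for the whole second after the job is handed in: All three pots stand upright (within 0.08 rad) and at rest within 20 mm of where they started, both keys are up (under 2 mm of travel), and the bystanders are within 30 mm of where they started (distance of each of crock, jar, vase from where it was at the start of the episode below 0.02 m and angle between each of crock, jar, vase's own z axis and vertical below 0.08 rad and linear speed of each of crock, jar, vase below 0.01 m/s and value of joint each of pass_key, reject_key below 0.002 m and distance of each of firebrick, glaze_pot, rib, brush, cup, scraper from where it was at the start of the episode below 0.03 m); the robot touches nothing.
It fails at once if a pot is tapped hard (over 15 N) (contact force between any of the fingers, the arm and crock above 15 N or contact force between any of the fingers, the arm and jar above 15 N or contact force between any of the fingers, the arm and vase above 15 N).
It fails at once if a pot is shoved over 25 mm, lifted over 12 mm or tipped over 0.2 rad (distance of any of crock, jar, vase from where it was at the start of the episode above 0.025 m or height (world z) of any of crock, jar, vase above 0.012 m or angle between any of crock, jar, vase's own z axis and vertical above 0.2 rad).
It fails at once if the red key is pressed (over 3 mm) (value of joint reject_key above 0.003 m).
It fails at once if a bystander is displaced more than 30 mm (distance of any of firebrick, glaze_pot, rib, brush, cup, scraper from where it was at the start of the episode above 0.03 m).
It also fails if it takes over 70 s, if anything falls off the work surface, if the arm or the gripper's body presses on something with over 40 N, if the wrist force passes 120 N, or if a joint passes its speed limit or range.

## Working session

There is one attempt and no reset: what is moved stays moved. The work goes in short steps, each a Python script; the robot and the scene stay as the last script left them, time stands still between calls to the robot, and variables do not carry over. Pictures are saved under pics/ and viewed, at most 10 in all, crops included, and the job is handed in when it is done.

```bash
ls; mkdir -p pics; python3 - <<'E'
from workcell import *
import cv2,pickle
for n in("scene","top"):
    c=camera(n);cv2.imwrite(f"pics/{n}0.png",c["image"]);pickle.dump(c,open(f"{n}.pkl","wb"))
    print(n,c["fx"],c["cx"],c["cy"],c["cam_to_world"].round(2).tolist(),[k for k in c])
print(grip_point_offset,read_state())
E
```

```text
pics
scene 481.0872248782227 315.70350952925287 235.10581879946156 [[0.63, -0.45, 0.63, 1146.38], [0.77, 0.36, -0.52, -488.12], [0.01, 0.82, 0.58, 653.1], [0.0, 0.0, 0.0, 1.0]] ['image', 'range_z', 'fx', 'fy', 'cx', 'cy', 'cam_to_world']
top 492.6698518954027 316.80825905022533 238.31447868151105 [[0.0, 0.99, -0.13, 382.35], [-1.0, 0.0, -0.0, 23.05], [-0.0, 0.13, 0.99, 1160.01], [0.0, 0.0, 0.0, 1.0]] ['image', 'range_z', 'fx', 'fy', 'cx', 'cy', 'cam_to_world']
-18.700000000000003 {'time': 0.1, 'qpos': array([-1.26220088,  0.52196288, -0.03631744,  1.59992906,  0.02119352,
        1.02108202, -0.11283693]), 'qvel': array([ 0.00042863, -0.00170207,  0.00140189, -0.00144016, -0.0014042 ,
       -0.00038928, -0.00061797]), 'joint_efforts': array([ 3.39421720e-03, -9.28480339e+01,  1.98367462e+00, -3.70531440e+01,
        1.80755829e-02,  5.37299726e-03, -1.39455346e-05]), 'eef_pos': array([231.05369536, 580.41382675, 230.78596971]), 'tool_rot': array([[-9.29088445e-01,  3.69857499e-01, -3.04672573e-04],
       [ 3.69857618e-01,  9.29087963e-01, -9.48895221e-04],
       [-6.78883932e-05, -9.94293057e-04, -9.99999503e-01]]), 'ft_force': array([-0.02436665,  0.70863672,  0.44135839]), 'torque': array([-0.02035656, -0.02910662,  0.01855775]), 'gripper_force': 0.0, 'finger_gap': 85.33395750609294}
```

View pics/scene0.png

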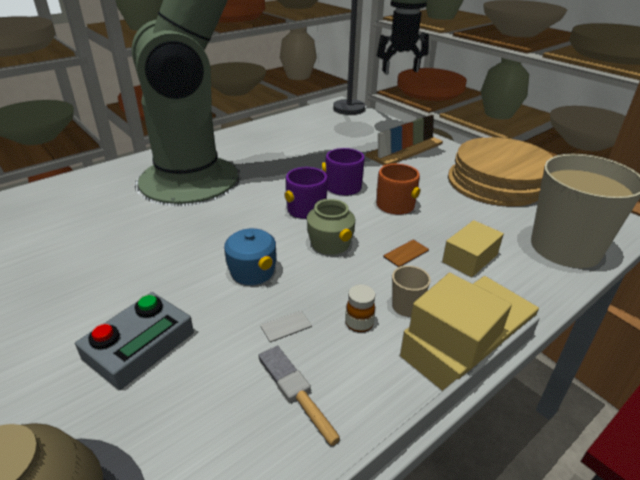

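View pics/top0.png

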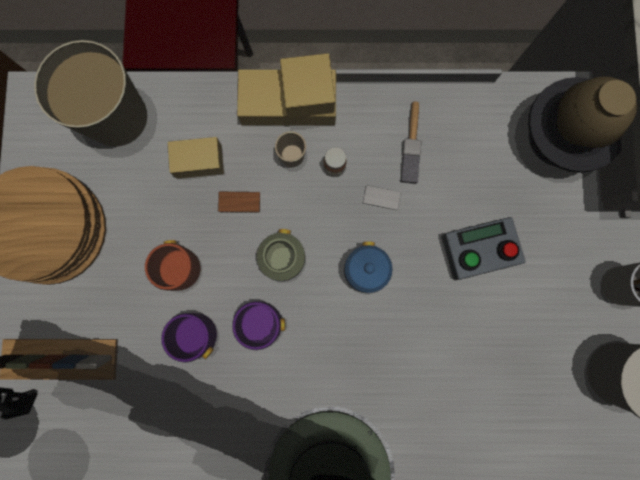

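The scene view shows the terracotta crock at (398,188) with the crop of look-alikes being two purple crocks at (306,192) and (345,171). It also shows the blue jar at (251,256), the grey-green vase at (331,227), the counter's green key at (148,305) and its red key at (103,336). In the top view, the crock is at (172,265), the vase at (281,256), the jar at (368,267), and green and red at (471,260) and (510,250).

Only the terracotta one fits "crock". I'll measure next and take an enlarged crop to confirm.

```bash
cat > meas.py <<'E'
import cv2,pickle,numpy as np
from scipy.optimize import least_squares
C={n:pickle.load(open(n+".pkl","rb")) for n in("scene","top")}
def rays(c,u,v):
    d=np.stack([(u-c["cx"])/c["fx"],-(v-c["cy"])/c["fy"],-np.ones_like(u*1.)],-1)
    return d@c["cam_to_world"][:3,:3].T, c["cam_to_world"][:3,3]
def plane(n,uv,z):
    d,o=rays(C[n],*np.array(uv,float)); return (o+d*((z-o[2])/d[2]))[:2]
def cloud(n,mask):
    v,u=np.nonzero(mask&(C[n]["range_z"]>0)); d,o=rays(C[n],u,v)
    return o+d*C[n]["range_z"][v,u][:,None]
H={n:cv2.cvtColor(C[n]["image"],cv2.COLOR_BGR2HSV) for n in C}
def comp(n,lo,hi,near):
    m=cv2.inRange(H[n],lo,hi); k,l,s,c=cv2.connectedComponentsWithStats(m)
    i=min((i for i in range(1,k) if s[i,4]>8),key=lambda i:np.hypot(*(c[i]-near)))
    return l==i,c[i],s[i]
P={"crock":((3,120,40),(14,255,255),(398,188),(172,265),52,60,(415,191),(170,243)),
   "jar":((98,90,30),(115,255,255),(251,256),(368,267),53,61,(265,263),(369,243)),
   "vase":((28,40,20),(50,160,255),(331,227),(281,256),54,62,(346,235),(285,232))}
if __name__=="__main__":
  for p,(lo,hi,s,t,R,M,ms,mt) in P.items():
    axes={}
    for n,px in(("scene",s),("top",t)):
        m,c,st=comp(n,lo,hi,px); q=cloud(n,m); 
        w=q[(q[:,2]>45)&(q[:,2]<70)] if n=="scene" else q
        print(p,n,"px",c.round(),st.tolist(),"zmax",np.percentile(q[:,2],98).round(),len(w))
        if n=="scene":
            f=least_squares(lambda a:np.hypot(*(w[:,:2]-a).T)-R,w[:,:2].mean(0)+[-40,20],loss="soft_l1")
            ax=f.x; print("  axis wall-fit",ax.round(1),"rms",np.sqrt(np.mean(f.fun**2)).round(2))
        else:
            x,y,r=*cv2.minEnclosingCircle(np.argwhere(m)[:,::-1].astype(np.float32))[0],0
            print("  top circle on z=58,95",plane(n,(x,y),58).round(1),plane(n,(x,y),95).round(1))
    for n,px in(("scene",ms),("top",mt)):
        m,c,st=comp(n,(17,150,60),(30,255,255),px); q=np.median(cloud(n,m),0); a=plane(n,c,58 if n=="scene" else 66)
        for g in(q[:2],a):
            d=g-ax; print("  med",n,c.round(1),st[4],g.round(1),"z",q[2].round(),"r",np.hypot(*d).round(1),"yaw",np.arctan2(d[1],d[0]).round(3))
  for k,lo,hi,s,t in(("green",(50,120,60),(75,255,255),(148,303),(471,260)),("red",(0,170,80),(6,255,255),(103,333),(510,250))):
    for n,px in(("scene",s),("top",t)):
        m,c,st=comp(n,lo,hi,px); q=cloud(n,m); q=q[q[:,2]>62]
        print(k,n,c.round(1),st.tolist(),plane(n,c,67).round(1),"depth",q.mean(0).round(1) if len(q) else None)
  i=C["scene"]["image"][140:300,210:440]; cv2.imwrite("pics/crop1.png",cv2.resize(i,None,fx=3.4,fy=3.4,interpolation=cv2.INTER_CUBIC))
E
python3 meas.py
```

```text
crock scene px [396. 188.] [377, 162, 42, 52, 1740] zmax 94.0 491
  axis wall-fit [459.7 350.6] rms 3.61
crock top px [172. 267.] [145, 243, 48, 47, 1267] zmax 98.0 1264
  top circle on z=58,95 [458.4 358.9] [455.8 347.6]
  med scene [414.8 191.9] 78 [514.5 350.5] z 64.0 r 54.8 yaw -0.002
  med scene [414.8 191.9] 78 [509.  359.3] z 64.0 r 50.1 yaw 0.174
  med top [169.9 241.6] 18 [512.3 353.9] z 69.0 r 52.7 yaw 0.061
  med top [169.9 241.6] 18 [513.3 355.6] z 69.0 r 53.8 yaw 0.092
jar scene px [249. 255.] [225, 229, 51, 56, 2150] zmax 97.0 345
  axis wall-fit [453.9 -86.3] rms 1.24
jar top px [368. 269.] [345, 247, 47, 45, 1635] zmax 99.0 1628
  top circle on z=58,95 [453.5 -87.8] [451.1 -84.1]
  med scene [264.9 262.5] 145 [514.6 -89.9] z 62.0 r 60.7 yaw -0.06
  med scene [264.9 262.5] 145 [509.9 -87.5] z 62.0 r 56.0 yaw -0.022
  med top [368.7 243.2] 18 [510.  -89.1] z 71.0 r 56.1 yaw -0.05
  med top [368.7 243.2] 18 [510.2 -89.1] z 71.0 r 56.3 yaw -0.05
vase scene px [329. 226.] [307, 199, 48, 55, 1951] zmax 97.0 525
  axis wall-fit [483.2 108.3] rms 6.33
vase top px [280. 257.] [257, 233, 48, 48, 1686] zmax 100.0 1681
  top circle on z=58,95 [481.4 108.5] [478.1 105.7]
  med scene [345.1 234.6] 133 [541.9  98.2] z 61.0 r 59.6 yaw -0.17
  med scene [345.1 234.6] 133 [537.7 101.5] z 61.0 r 54.9 yaw -0.123
  med top [284.3 231. ] 25 [537.   99.9] z 71.0 r 54.4 yaw -0.153
  med top [284.3 231. ] 25 [537.6  99.7] z 71.0 r 55.0 yaw -0.156
green scene [146.7 301.5] [138, 295, 19, 14, 197] [ 481.3 -317.8] depth [ 479.  -317.2   65.5]
green top [471.5 259.1] [465, 253, 14, 14, 157] [ 474.8 -317. ] depth [ 474.6 -316.    67.6]
red scene [101.5 331.7] [91, 324, 21, 17, 238] [ 503.4 -404.6] depth [ 501.4 -404.    65.5]
red top [510.3 249.3] [504, 243, 14, 14, 154] [ 496.8 -404.3] depth [ 496.6 -403.1   67.8]
```

View pics/crop1.png

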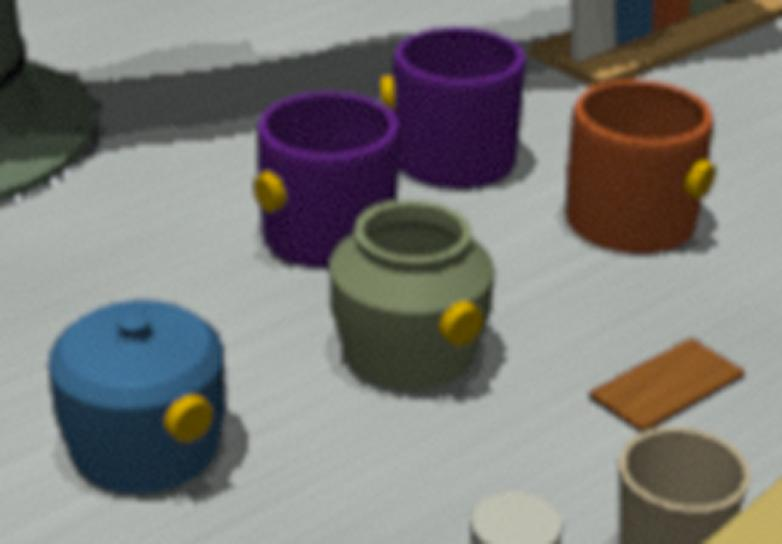

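The enlarged crop confirms the terracotta crock at scene (398,188) with its medallion at (415,192); both purple ones are decoys. Keys measure 90.0 mm apart, and medallions lie 55–61 mm from their axes at yaws of about +0.08, −0.05 and −0.15. I'll go for the crock first.

```bash
cat > tap.py <<'E'
from workcell import *
import numpy as np
def frame(yaw):
    c,s=np.cos(yaw),np.sin(yaw); return np.array([[-c,-s,0],[-s,c,0],[0,0,-1.]])
def tap(ax,yaw,M,z=50,zsafe=180):
    n=np.array([np.cos(yaw),np.sin(yaw)]); P=lambda r,z:[*(np.array(ax)+n*r),z]
    f=frame(yaw); face=M+11
    movep(P(face+32,zsafe),f); movel(P(face+32,z))
    movel(P(face+12,z),max_speed=40); wait(.2); f0=read_state()["ft_force"]
    hit=movel(P(face-8,z),max_speed=12,guard=1.5)
    F=[]
    for _ in range(3): wait(.04); F.append((read_state()["ft_force"]-f0).round(2).tolist())
    s=read_state(); r=(s["eef_pos"][:2]-ax)@n
    print("hit",hit,"TCP",s["eef_pos"].round(1),"beyond expected contact",round(face-r,1),F)
    if hit:
        movel(P(face+30,z),max_speed=60); movel(P(face+32,zsafe))
    s=read_state(); print("t",s["time"],"resid",(s["ft_force"]-f0).round(2))
E
python3 - <<'E'
from tap import *
clamp(); print(read_state()["finger_gap"]); tap([457.5,349],.08,60)
E
```

```text
0.24878772306211824
hit True TCP [528.8 354.5  49.5] beyond expected contact -0.5 [[1.7, 1.26, 0.86], [1.05, 0.58, 1.59], [1.92, 0.69, 1.21]]
t 6.9833 resid [ 0.55  0.73 -0.49]
```

The contact was where expected, but the force is close to the noise. I'll tap the crock again with a firmer guard to be sure.

```bash
sed -i 's/guard=1.5/guard=3/; s/range(3)/range(5)/; s/face-8,z/face-6,z/' tap.py
python3 - <<'E'
from tap import *
F=[]
for _ in range(8): wait(.02);F.append(read_state()["ft_force"])
print("noise",np.std(F,0)); tap([457.5,349],.08,60)
c=camera("scene"); import cv2; cv2.imwrite("pics/s1.png",c["image"][140:300,210:470])
E
```

```text
noise [0.27198153 0.47529902 0.37604826]
hit False TCP [522.3 354.2  50. ] beyond expected contact 6.0 [[2.54, -1.25, 0.89], [2.39, -0.87, 1.07], [2.28, -0.98, 0.45], [2.07, -0.91, -0.01], [2.4, -1.11, 1.7]]
t 11.0917 resid [ 2.4  -1.11  1.7 ]
```

A sustained 2.3 N in +x shows the contact is real, and the crock has slid at most about 6 mm. I'll retreat and then tap the jar, averaging the force before and after.

```bash
cat > tap.py <<'E'
from workcell import *
import numpy as np
def frame(yaw):
    c,s=np.cos(yaw),np.sin(yaw); return np.array([[-c,-s,0],[-s,c,0],[0,0,-1.]])
def force(k=8):
    F=[]
    for _ in range(k): wait(.02); F.append(read_state()["ft_force"])
    return np.mean(F,0)
def tap(ax,yaw,M,z=50,zsafe=180):
    n=np.array([np.cos(yaw),np.sin(yaw)]); P=lambda r,z:[*(np.array(ax)+n*r),z]
    face=M+11
    movep(P(face+32,zsafe),frame(yaw)); movel(P(face+32,z)); movel(P(face+9,z),max_speed=40); wait(.2); f0=force()
    for r in np.arange(face+5,face-8,-1.):   # 1 mm steps until the mean force shows contact
        movel(P(r,z),max_speed=12); d=(force()-f0)[:2]@n
        if d>1.2: break
    print("contact force",d.round(2),"beyond expected",face-r)
    movel(P(face+30,z),max_speed=60); movel(P(face+32,zsafe))
    print("t",read_state()["time"],"resid",((force()-f0)[:2]@n).round(2))
E
python3 - <<'E'
from tap import *
s=read_state(); n=np.array([np.cos(.08),np.sin(.08),0]); p=s["eef_pos"]+n*36
movel(p,max_speed=60); p[2]=180; movel(p); print(force())
tap([453.5,-86.3],-.05,61)
E
```

```text
[-0.20723578 -0.16908857 -0.12879939]
contact force 3.9 beyond expected 0.0
t 20.9583 resid -0.08
```

The jar contact is clear: 3.9 N at exactly the expected spot, and no force left after retreating. Vase next.

```bash
python3 - <<'E'
from tap import *
tap([482,107.5],-.15,62)
import cv2,pickle
c=camera("top"); pickle.dump(c,open("top.pkl","wb")); c=camera("scene"); cv2.imwrite("pics/s2.png",c["image"]); pickle.dump(c,open("scene.pkl","wb"))
E
python3 meas.py | grep -E "px|axis|circle"
```

```text
contact force 1.6 beyond expected 1.0
t 28.5333 resid 0.21
crock scene px [395. 187.] [375, 161, 42, 52, 1675] zmax 95.0 480
  axis wall-fit [453.1 350.8] rms 3.51
crock top px [172. 270.] [145, 246, 48, 47, 1266] zmax 98.0 1261
  top circle on z=58,95 [451.7 359. ] [449.4 347.7]
jar scene px [249. 255.] [225, 229, 50, 56, 2154] zmax 97.0 344
  axis wall-fit [453.6 -86.3] rms 1.3
jar top px [369. 269.] [348, 247, 44, 45, 1558] zmax 100.0 1549
  top circle on z=58,95 [453.6 -87.7] [451.2 -84. ]
vase scene px [329. 226.] [307, 199, 48, 56, 1939] zmax 97.0 513
  axis wall-fit [483.7 108.6] rms 3.28
vase top px [251. 253.] [248, 248, 8, 11, 31] zmax 689.0 31
  top circle on z=58,95 [489.  176.8] [485.4 171.6]
```

View pics/s2.png

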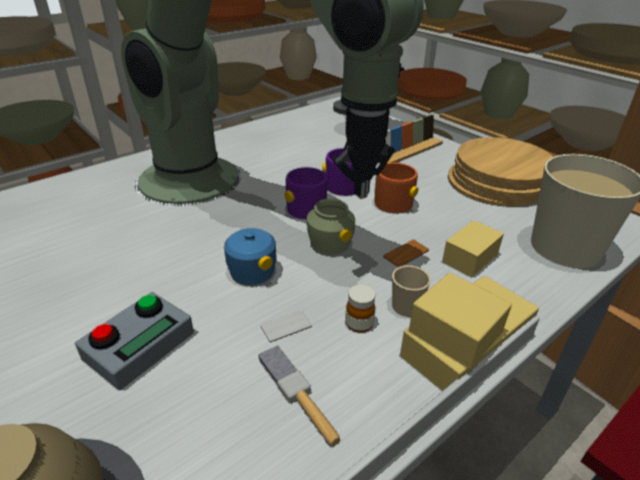

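Pots are standing: the crock at (396,188) has shifted about 6.5 mm, while the jar at (251,256) and vase at (331,227) haven't moved. The vase reading of 1.6 N is fairly clear. There's time to spare, so I'll repeat it with a firmer threshold and then press the green key.

```bash
sed -i 's/d>1.2/d>2.2/; s/arange(face+5,/arange(face+2,/' tap.py; python3 - <<'E'
from tap import *
tap([482,107.5],-.15,62)
k=[476,-317]
movep([*k,180],frame(.247)); movel([*k,80]); wait(.2); f0=force()
hit=movel([*k,57],max_speed=15,guard=10); f=force(4)-f0
print("hit",hit,"z",read_state()["eef_pos"].round(1),"dF",f.round(1))
E
```

```text
contact force 2.72 beyond expected 2.0
t 35.1917 resid 0.13
hit True z [ 476. -317.   61.] dF [-1.7  1.4 11.6]
```

Vase contact is confirmed at 2.7 N. The key has bottomed out: z 61.0 means 6 mm of travel, at 11.6 N. I'll release it and check.

```bash
python3 - <<'E'
from tap import *
movel([476,-317,180],max_speed=80); wait(.3); print(read_state()["time"],force())
import cv2; c=camera("scene"); cv2.imwrite("pics/s3.png",c["image"])
E
```

```text
41.2083 [ 0.07016445 -0.05907752 -0.15581193]
```

View pics/s3.png

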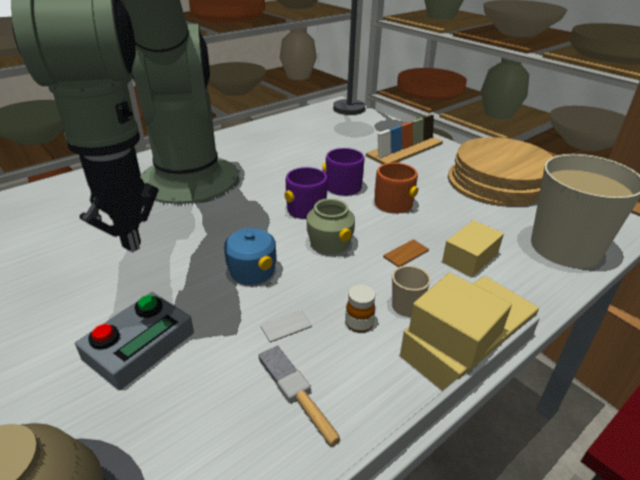

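The green key (148,305) and red key (103,335) are both up. The pots at (396,188), (251,256) and (331,227) are standing, and the gripper is clear of everything.

```bash
python3 -c "
from workcell import *
print(finish_job())"
```

```text
the job is handed in; nothing more can be done
None
```

The job is handed in at about 41 s: I tapped the crock, jar and vase medallions in order (2–4 N each), then pressed the green key fully and let it go; the crock slid about 6.5 mm (limit 20 mm), and I saw nothing else move.

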